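# Vent and open the vacuum jar of olives

## Robot

A 7-joint arm with a two-finger parallel gripper is mounted at the origin on the work surface. World frame = base frame: x ahead of the robot, y to its left, z up, the work surface at z = 0. Lengths are in m, angles in rad, forces in N, time in s.
With the tool pointing down it reaches from about 0.4 to 0.85 m from the base axis. Payload 6.9 kg.
Tool frame: the origin (TCP) lies between the finger pads; the fingertips stand 22 mm ahead of it and the grasp point (between the pads) lies 3 mm ahead of it (robot.tips_ahead is the z of the fingertips in the tool frame, in m); z points along the fingers, y is the line along which they close (so a half turn about z gives the same grasp; the last joint's range is limited). The gripper opens to 85 mm and grips with 20 to 120 N. Pads are 22 mm wide; open, the fingers measure 114 mm over their backs; the gripper's body (76 mm by 85 mm) begins 54 mm behind the grasp point. The pads swing forward as they close: fully open they stand 13 mm farther back than shut.
Start: joints at [-1.181, 0.507, -0.238, 1.5, 0.126, 1.149, -0.155], TCP at [0.176, 0.6, 0.253] pointing down, gripper open.
Joint ranges: [-3.08, 3.08], [-0.24, 2.05], [-1.43, 1.35], [0, 2.5], [-1.52, 4.66], [0.17, 1.96], [-2.89, 2.89]. Speed limits (rad/s): [2.39, 2.39, 3.14, 3.14, 3.14, 3.14, 3.14].

## Interface

Orientations are given as a rotation vector (axis times angle).
In Python, from cell import robot gives the robot as it stands.
- The arm moves only by the tool creep_tool, called after "Request:" as name(argument=value, ...), one argument or row to a line, values as JSON. Schema: {"type":"object","properties":{"deltas":{"type":"array","items":{"type":"object","properties":{"sx":{"type":"number"},"sy":{"type":"number"},"sz":{"type":"number"},"drx":{"type":"number"},"dry":{"type":"number"},"drz":{"type":"number"}},"additionalProperties":false},"minItems":1,"maxItems":12},"aperture":{"type":"number"},"clamp_n":{"type":"number"},"only":{"type":"string"},"quiet":{"type":"boolean"},"lines":{"type":"string"}},"required":["deltas"],"additionalProperties":false}. deltas is a list of rows, 1 to 12 of them, each an object with the fields sx, sy, sz (the shift in shares of 0.8 m (1.0 is 0.8 m)), drx, dry, drz (a rotation vector in normalised numbers (1 is 2 rad)); a field left out counts as zero; each row is the pose to reach, as a shift and turn from the pose commanded when the call began, along the tool's axes at that moment; what a row does not reach only later rows make up. A row lasts 1/12 s, in which the tool goes at most 0.0417 m and 0.125 rad, less where a joint would pass 70% of its speed; a pose out of reach is approached as far as the arm can. aperture is the finger opening in m, set as the call begins (left out keeps the last). The fingers move at their own pace and stop on an object; clamp_n is the grip in N (left out, the last holds). Time passes only in rows, so rows that do not move let the fingers close. The tool returns the time, the measured TCP pose, the force, the opening and the grip force at its end. only (a regular expression) keeps the lines of the reply that match it, lines (a string "A,B") keeps lines A to B, and quiet returns only ok. No shift or turn number may pass 1 either way. Input that does not fit is refused with a message, and nothing moves.
- robot.state(): the state, without advancing time (a new reading comes with each control period).
- robot.read_camera(name): name is "side" or "top" or "wrist"; returns the picture (384x512x3 uint8, blue, green, red); there is no depth.
- robot.get_calibration(name): a dict with "mtx" (3x3 intrinsics, pixels), "R" (3x3) and "t" (3): a world point X has camera coordinates R X + t. Camera axes: x right, y down, z forward; pixel columns grow to the right and rows downward; lengths in m; the calibration is good to about 2 mm. The wrist camera is an equidistant fisheye: a pixel r from the principal point sees the ray r / f radians off the axis. A picture is of the moment at which its call begins: read the wrist's pose just before it. get_calibration takes no time and is no camera call; for the wrist camera it gives the pose at the moment of the call.
- robot.finish_job(): hands the job in; it is judged then, once.
The state is a dict: "t": time; "qpos": joint angles; "qd": joint speeds; "joint_torque": joint torques, N m; "tcp_pos": TCP position; "ee_rot": TCP orientation; "force": force on the tool from outside, world axes, zero at the start; "torque": the same for the moment, N m; "opening": finger opening in m; "grasp_force": force on a finger pad.
Only numpy, scipy, OpenCV 4.12 (cv2) and the standard library are available. Lean on these libraries where they do the work, as an engineer would, in place of code of your own. Each camera call takes 0.05 s, during which the arm holds its last target. There are 200 camera calls.

## Task

Open the vacuum jar of olives that stands in the topping rail: first press the white vent plunger on its red lid all the way down and keep it down for about a second to let the air in, then unscrew the lid counter-clockwise, with the jar staying seated in its well, until the threads let go. Lift the lid off and finish while holding it level just above the jar's mouth, clear of the glass, so that it can drip back into the jar; leave the pans, the pepper mill and the shaker where they are.

Things in the scene. Friction and masses are not known exactly. Their poses are not given: they have to be found in the camera images.
- rail: Stainless topping rail bolted to the counter, 96 x 280 x 60 mm high, long along its own y; three square wells 88 x 88 mm in a row (centres at y = -92, 0, +92 mm), well floors 4 mm above the counter. Origin: centre of its underside. The jar is in any one well, pans in the others. A well keeps the square jar from turning (2 mm play each side) but does not hold it down.
- jar: Loose square glass jar of dark olives, 84 x 84 mm, walls upright to 100 mm, sloping shoulder to 108 mm, round neck (radius 24 mm, thread ridges to 28.5 mm) up to the mouth at 130 mm; 0.4 to 0.75 kg. It stands in a rail well, its upper half showing. Origin: centre of its underside, z up; x and y parallel to the rail's.
- jar_mouth (a point): Centre of the jar's mouth, level with the rim, 130 mm above the jar's underside.
- lid: Red round ribbed screw lid, 65 to 67 mm across, 23 mm high (gripped by its skirt, 0 to 20 mm; flat top at 23 mm, black boss of radius 13 mm up to 26 mm, white vent plunger in the middle), 0.1 kg. Origin: centre of the skirt's lower edge, z up. Screwed tight at the start: origin 15 mm below the jar's mouth, 7 mm above the shoulder. It stays where it is left when released.
- lid_mark (a point): White index mark on the lid's flat top, 30 mm from its axis; at the start along the jar's +x. The lid loosens counter-clockwise seen from above, rising 18 mm per full turn (2.9 mm per rad), stiff at first (about 0.6 N m: grip with 30 N or more), then easy. The threads let go after about 2.1 rad, 6 mm up; turning further does no harm. Pulled up earlier, the lid takes the jar along.
- vent_top (a point): Centre of the top face of the white vent plunger (18 mm across) in the middle of the lid; 37.5 mm above the lid's origin when released, 31.5 mm when fully down.
- vent (a joint): Travel of the vent plunger: 0 released (up), 0.006 m fully down at its stop. A spring pushes it up: 2 N to start, 6.5 N at the stop.
- pan_a: Lidded square steel pan with a black knob, 84 x 84 mm, 77 mm high, in a rail well; leave alone. Origin: centre of its underside.
- pan_b: Like pan_a, with a darker lid; leave alone. Origin: centre of its underside.
- mill: Dark wooden pepper mill, 56 mm across, 156 mm high, standing to the robot's left of the rail; leave alone. Origin: centre of its underside.
- shaker: Aluminium shaker, 66 mm across, 102 mm high, standing to the robot's right of the rail; leave alone. Origin: centre of its underside.
Things that resemble listed ones, but are neither listed nor needed, are in the scene too. What is shaped like the lid but brown, green or yellow is not meant.

How it is judged:
On the way, in this order (a step that is already met when the one before it is completed fails the run):
1. the vent plunger is pressed down to its stop and kept there for most of a second, with the lid still screwed tight (value of joint vent above 0.005 m and z of lid in the frame of jar below 0.1155 m), for 0.6 s.
2. the lid is turned counter-clockwise more than a quarter turn on the jar, with the jar seated in its well (x of lid_mark in the frame of jar below 0 m and z of jar in the frame of rail below 0.01 m), for 0.1 s.
At the end, for the whole second after the job is handed in: The lid is held by the fingers, level within 0.2 rad and still, its lower edge 3 to 60 mm above the jar's mouth and centred over it within 20 mm, not touching the jar; the jar stands upright, fully down in its well (z of lid in the frame of jar_mouth between 0.003 and 0.06 m and horizontal distance between lid and jar_mouth below 0.02 m and angle between lid's own z axis and vertical below 0.2 rad and contact force between lid and the fingers above 2 N and contact force between lid and jar below 0.2 N and linear speed of lid below 0.02 m/s and z of jar in the frame of rail below 0.008 m and angle between jar's own z axis and vertical below 0.08 rad); the arm keeps its last pose, push and grip.
It fails at once if the jar is lifted 10 mm off its well's floor or tipped (z of jar in the frame of rail above 0.014 m or angle between jar's own z axis and vertical above 0.12 rad).
It fails at once if a pan, the mill or the shaker is moved more than 25 mm (distance of any of pan_a, pan_b, mill, shaker from where it was at the start of the episode above 0.025 m).
It also fails if it takes over 58 s, if anything falls off the work surface, if the arm or the gripper's body presses on something with over 40 N, if the wrist force passes 120 N, or if a joint passes its speed limit or range.

## Working session

There is one attempt and no reset: what is moved stays moved. The work goes in short steps, Python scripts to look and compute and a tool call to move; the robot and the scene stay as the last step left them, time stands still between calls to the robot, and variables do not carry over. Pictures are saved under pics/ and viewed, at most 10 in all, crops included, and the job is handed in when it is done.

```bash
mkdir -p pics; ls; python3 - <<'E'
from cell import robot
import cv2,numpy as np
s=robot.state();print(s['t'],s['tcp_pos'],s['ee_rot'],s['opening'])
a=robot.read_camera("top");b=robot.read_camera("side")
cv2.imwrite("pics/top0.png",a);cv2.imwrite("pics/side0.png",b)
for n in("top","side"):
  c=robot.get_calibration(n);print(n,c['mtx'].tolist() if hasattr(c['mtx'],'tolist') else c['mtx'],np.round(c['R'],3).tolist(),c['t'])
E
```

```text
pics
0.0 [0.17554385 0.59937213 0.25244194] [-4.45720270e-01 -3.10961059e+00  2.74174146e-03] 0.08513982573547166
top [[482.9672697801066, 0.0, 253.07651533901793], [0.0, 482.9672697801066, 188.6284485569851], [0.0, 0.0, 1.0]] [[0.004, -1.0, 0.007], [-0.989, -0.005, -0.146], [0.146, -0.007, -0.989]] [-0.02485806  0.60304474  1.28477166]
side [[483.37186016376955, 0.0, 250.4641751004911], [0.0, 483.37186016376955, 185.20180527646696], [0.0, 0.0, 1.0]] [[0.706, -0.708, -0.011], [-0.422, -0.407, -0.81], [0.569, 0.576, -0.586]] [-0.40126267  0.34255     1.09880279]
```

View pics/top0.png

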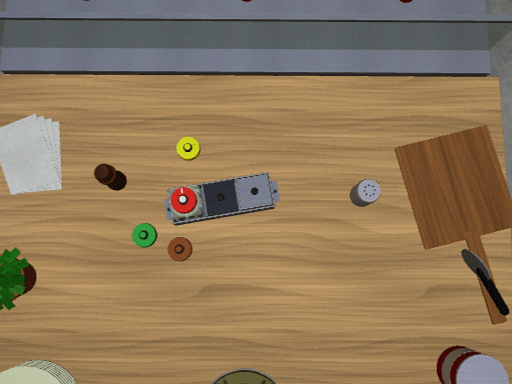

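View pics/side0.png

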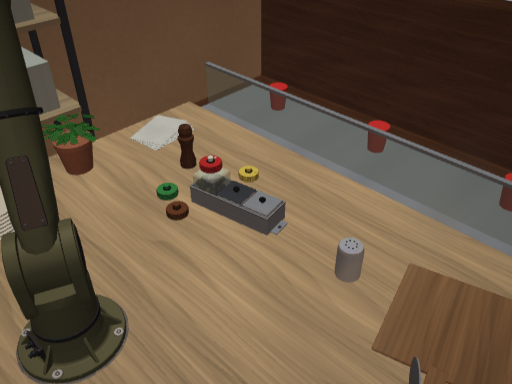

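The top view shows the red lid at about (183,200), in the left-hand (+y) well. The two pans are at (221,197) and (255,191), and the rail is slightly turned. The side view shows the lid at (210,163) with the white plunger at (211,158). Next I triangulate these points.

```bash
cat > h.py <<'E'
import cv2,numpy as np
from cell import robot
def P(c): return np.array(c['mtx'])@np.c_[np.array(c['R']),np.array(c['t'])]
def tri(ca,pa,cb,pb):
    X=cv2.triangulatePoints(P(ca),P(cb),np.float64(pa).reshape(2,1),np.float64(pb).reshape(2,1))[:,0]; return X[:3]/X[3]
def plane(c,p,z):
    R=np.array(c['R']);o=-R.T@np.array(c['t']);d=R.T@np.linalg.inv(c['mtx'])@[p[0],p[1],1]; return o+d*(z-o[2])/d[2]
E
python3 - <<'E'
from h import *
T=cv2.imread("pics/top0.png");S=cv2.imread("pics/side0.png")
ct,cs=[robot.get_calibration(n) for n in("top","side")]
def blobs(img,m,x0,x1,y0,y1):
    k=np.zeros_like(m);k[y0:y1,x0:x1]=m[y0:y1,x0:x1]
    n,l,st,c=cv2.connectedComponentsWithStats(k);return [(st[i][:5].tolist(),c[i].round(2).tolist()) for i in range(1,n) if st[i][4]>3]
red=lambda I:((I[...,2]>110)&(I[...,1]<70)&(I[...,0]<70)).astype(np.uint8)
wh=lambda I:(I.min(2)>170).astype(np.uint8)
print('T',blobs(T,red(T),160,210,180,225),blobs(T,wh(T),170,197,186,215))
print('S',blobs(S,red(S),190,230,150,180),blobs(S,wh(S),195,228,150,172))
big=np.hstack([cv2.resize(T[160:235,150:290],None,fx=4,fy=4,interpolation=cv2.INTER_CUBIC)[:, :],])
s2=cv2.resize(S[140:240,170:300],None,fx=4,fy=4,interpolation=cv2.INTER_CUBIC)
cv2.imwrite("pics/z.png",cv2.vconcat([big[:,:520],s2[:290]]))
E
```

```text
T [([171, 187, 26, 26, 421], [183.25, 199.94])] [([181, 189, 2, 4, 8], [181.5, 190.5]), ([180, 196, 6, 6, 30], [182.37, 198.63])]
S [([199, 157, 23, 11, 140], [209.9, 162.27])] [([209, 156, 3, 2, 5], [209.8, 156.4])]
```

View pics/z.png

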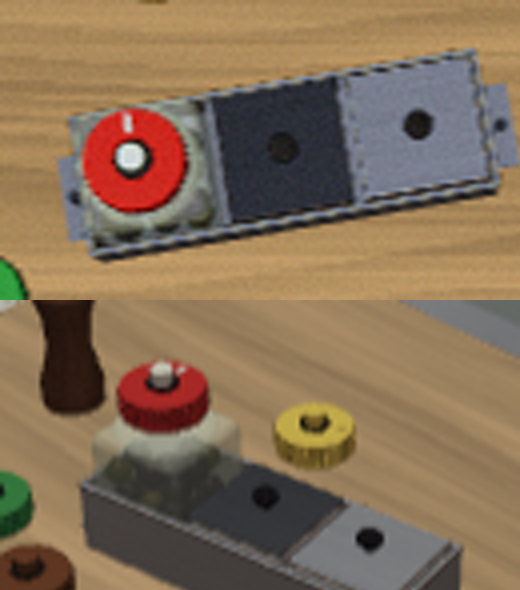

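The enlarged crop shows the white index mark at top-view pixel (181.5,190.5), the plunger at (182.4,198.6), and the plunger top in the side view at about (210.4,157). The rail's upper rim corners lie near (167.5,189.5), (269,172.5), (174,224.5) and (274,207.5).

```bash
python3 - <<'E'
from h import *
ct,cs=[robot.get_calibration(n) for n in("top","side")]
X=tri(ct,(182.4,198.6),cs,(210.4,157.));print('vent',X)
print('vent plane .1665',plane(ct,(182.4,198.6),.1665)[:2],plane(cs,(210.4,157),.1665)[:2])
lid=plane(ct,(183.4,199.7),.142);m=plane(ct,(181.5,190.5),.142);print('lid top',lid,'mark',m)
rc=[plane(ct,p,.06)[:2] for p in((167.5,189.5),(269,172.5),(174,224.5),(274,207.5))]
for a,b in((0,1),(2,3)):
  d=rc[a]-rc[b];print('yaw',np.arctan2(-d[0],d[1]),np.hypot(*d))
c=np.mean(rc,0);print('rail c',c)
import math
y=.17;print('well',c+.092*np.array([-math.sin(y),math.cos(y)]))
for n,p in(('mill',(104,171)),):print(n,plane(ct,p,.15))
s=robot.state();from scipy.spatial.transform import Rotation as R
print(R.from_rotvec(s['ee_rot']).as_matrix().round(3))
w=robot.get_calibration("wrist");print(w['mtx'],R.from_rotvec(s['ee_rot']).as_matrix().T@(-np.array(w['R']).T@w['t']-s['tcp_pos']), (np.array(w['R'])@R.from_rotvec(s['ee_rot']).as_matrix()).round(3))
E
```

```text
vent [0.56081894 0.15581158 0.15442706]
vent plane .1665 [0.5591917  0.15419849] [0.54892306 0.14095198]
lid top [0.55947925 0.15503535 0.142     ] mark [0.58302836 0.16044846 0.142     ]
yaw 0.17342766967427378 0.2799010370477087
yaw 0.17353761055894784 0.27297230539109807
rail c [0.57371074 0.06392329]
well [0.55814596 0.15459709]
mill [0.63094469 0.35712775 0.15      ]
[[-0.96   0.281 -0.   ]
 [ 0.281  0.96  -0.002]
 [-0.    -0.002 -1.   ]]
[[297.31863964   0.         253.57493442]
 [  0.         297.31863964 190.39031119]
 [  0.           0.           1.        ]] [ 0.06727835  0.00153968 -0.12022524] [[ 0.     1.    -0.   ]
 [-0.964 -0.    -0.265]
 [-0.265  0.     0.964]]
```

Careful with the scale: shifts go in shares of 0.8 m and turns go in shares of 2 rad. That gives: -0.4 m is -0.5, -0.366 m is -0.4575.

Request:
creep_tool(
  deltas=[
    {"sx": -0.0413,"sy": -0.0263},
    {"sx": -0.0825,"sy": -0.0538},
    {"sx": -0.125,"sy": -0.0813},
    {"sx": -0.1663,"sy": -0.1075},
    {"sx": -0.2075,"sy": -0.135},
    {"sx": -0.25,"sy": -0.1625},
    {"sx": -0.2913,"sy": -0.1888},
    {"sx": -0.3325,"sy": -0.2163},
    {"sx": -0.375,"sy": -0.2438},
    {"sx": -0.4163,"sy": -0.27},
    {"sx": -0.4575,"sy": -0.2975},
    {"sx": -0.5,"sy": -0.325},
  ],
  aperture=0.0,
  clamp_n=20,
)

```text
t: 1.1
tcp_pos: [0.4871, 0.2362, 0.2531]
ee_rot: [-0.445, -3.109, 0.0]
force: [0.4, 0.7, 0.0]
opening: 0.0001
grasp_force: 0.0
```

```bash
python3 -c "
from cell import robot
s=robot.state();print(s['qpos'],s['ee_rot'],s['force'],robot.tips_ahead)"
```

```text
[-0.39574323  0.37462584 -0.14449686  1.7224746   0.06066312  1.04930955
  0.72566194] [-4.45350989e-01 -3.10941904e+00  3.04978515e-04] [0.37183938 0.66959665 0.04052207] 0.022
```

Scaled: -0.092 m is -0.115, -0.058 m is -0.0725.

```bash
cat >> h.py <<'E'
def wray(c,p):
    K=np.array(c['mtx']);v=(np.float64(p)-K[:2,2])/K[0,0];r=np.hypot(*v)
    d=np.r_[v/r*np.sin(r),np.cos(r)];R=np.array(c['R']);return -R.T@np.array(c['t']),R.T@d
def meet(rays):
    A=sum(np.eye(3)-np.outer(d,d) for o,d in rays);b=sum((np.eye(3)-np.outer(d,d))@o for o,d in rays);return np.linalg.solve(A,b)
E
cat > look.py <<'E'
from h import *;import sys
n=sys.argv[1];c=robot.get_calibration("wrist");I=robot.read_camera("wrist");cv2.imwrite(f"pics/{n}.png",I)
np.savez(f"{n}.npz",**{k:np.array(v) for k,v in c.items()})
red=((I[...,2]>110)&(I[...,1]<70)&(I[...,0]<70)).astype(np.uint8);wh=(I.min(2)>170).astype(np.uint8)
for m in(red,wh):
    k,l,st,ce=cv2.connectedComponentsWithStats(m);print([(st[i].tolist(),ce[i].round(1).tolist()) for i in range(1,k) if st[i][4]>25])
E
python3 look.py w0
```

```text
[([177, 153, 17, 14, 40], [183.9, 159.9]), ([180, 257, 34, 15, 205], [199.5, 264.0])]
[]
```

Request:
creep_tool(
  deltas=[
    {"sx": -0.0375,"sy": -0.025},
    {"sx": -0.075,"sy": -0.05},
    {"sx": -0.115,"sy": -0.0725},
    {"sx": -0.115,"sy": -0.0725},
    {"sx": -0.115,"sy": -0.0725},
    {"sx": -0.115,"sy": -0.0725},
  ],
)

```text
t: 1.65
tcp_pos: [0.5579, 0.1569, 0.2528]
ee_rot: [-0.446, -3.108, -0.0]
force: [0.2, 0.3, -0.5]
opening: 0.0001
grasp_force: 0.0
```

```bash
python3 look.py w1; python3 -c "
import cv2;cv2.imwrite('pics/ww.png',cv2.resize(cv2.hconcat([cv2.imread('pics/w0.png'),cv2.imread('pics/w1.png')]),(800,300)))"
```

```text
[([214, 157, 80, 75, 3689], [252.8, 193.0])]
[([244, 194, 21, 20, 303], [253.7, 203.4]), ([262, 217, 9, 12, 39], [265.8, 221.9])]
```

View pics/ww.png

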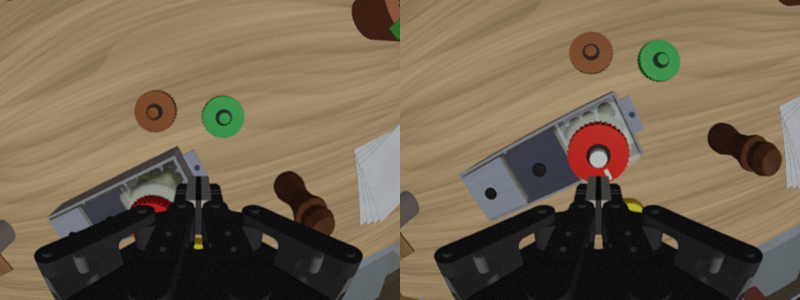

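The second wrist view (raw picture w1) shows the lid clearly: plunger at (253.7,203.4), index mark at (265.8,222). The fingertips are just above it in view. I'll shift back for a second wrist view and intersect the rays.

Scaled: -0.04 m is -0.05, -0.03 m is -0.0375.

Request:
creep_tool(
  deltas=[
    {"sx": -0.0375},
    {"sx": -0.05,"sz": 0.025},
    {"sx": -0.05,"sz": 0.025},
    {"sx": -0.05,"sz": 0.025},
    {"sx": -0.05,"sz": 0.025},
  ],
)

```text
t: 2.12
tcp_pos: [0.5957, 0.1467, 0.2336]
ee_rot: [-0.442, -3.109, -0.001]
force: [0.3, -0.1, 0.1]
opening: 0.0001
grasp_force: 0.0
```

```bash
python3 look.py w2; cat > m.py <<'E'
from h import *
import sys
from scipy.spatial.transform import Rotation as R
a=dict(np.load('w1.npz'));b=dict(np.load('w2.npz'));t=robot.get_calibration("top")
p2=[float(v) for v in sys.argv[1:3]]
r1=wray(a,(253.7,203.4));r2=wray(b,p2)
K=t['mtx'];Rt=np.array(t['R']);d=Rt.T@np.linalg.inv(K)@[182.4,198.6,1];r3=(-Rt.T@np.array(t['t']),d/np.linalg.norm(d))
print('w1w2',meet([r1,r2]),'all',meet([r1,r2,r3]))
for o,d in(r1,r2,r3):print('at .1565',o+d*(.1565-o[2])/d[2])
o,d=wray(a,(265.8,221.9));print('mark',o+d*(.142-o[2])/d[2])
s=robot.state();V=meet([r1,r2]);Rm=R.from_rotvec(s['ee_rot']).as_matrix();print('vent in tool',Rm.T@(V-s['tcp_pos']),s['tcp_pos'])
E
echo
```

```text
[([217, 7, 28, 22, 137], [230.2, 16.0]), ([249, 6, 10, 7, 27], [253.5, 9.6]), ([208, 109, 89, 88, 4945], [251.7, 151.8])]
[([241, 146, 24, 23, 426], [252.5, 156.7]), ([262, 176, 10, 15, 68], [266.6, 182.7])]
```

```bash
python3 m.py 252.5 156.7
```

```text
w1w2 [0.56116897 0.15769855 0.15456082] all [0.56188935 0.15711035 0.14997729]
at .1565 [0.56057109 0.15786826 0.1565    ]
at .1565 [0.56088332 0.15779201 0.1565    ]
at .1565 [0.56045175 0.1556031  0.1565    ]
mark [0.58342939 0.1616918  0.142     ]
vent in tool [0.03648028 0.00085563 0.07949453] [0.5959544  0.14664309 0.23405091]
```

Scaled: 0.046 m is 0.0575, 0.001 m is 0.0013.

Request:
creep_tool(
  deltas=[
    {"sx": 0.025,"sy": 0.0013,"sz": 0.0125},
    {"sx": 0.045,"sy": 0.0013,"sz": 0.0375},
    {"sx": 0.045,"sy": 0.0013,"sz": 0.0575},
    {"sx": 0.045,"sy": 0.0013,"sz": 0.0575},
    {"sx": 0.045,"sy": 0.0013,"sz": 0.0575},
  ],
)

```text
t: 2.58
tcp_pos: [0.5622, 0.1567, 0.1879]
ee_rot: [-0.444, -3.11, 0.0]
force: [0.8, 0.2, 0.9]
opening: 0.0002
grasp_force: 0.0
```

Request:
creep_tool(
  deltas=[
    {"sz": 0.005},
    {"sz": 0.01},
    {"sz": 0.0138},
    {"sz": 0.0163},
    {"sz": 0.0163},
    {"sz": 0.0163},
  ],
)

```text
t: 3.08
tcp_pos: [0.5634, 0.1563, 0.1749]
ee_rot: [0.446, 3.108, 0.001]
force: [0.9, 0.2, 5.0]
opening: 0.0002
grasp_force: 2.3
```

Scaled: 0.005 m is 0.0063, 0.004 m is 0.005.

Request:
creep_tool(
  deltas=[
    {"sx": 0.0013,"sz": 0.0025},
    {"sx": 0.0013,"sz": 0.005},
    {"sx": 0.0013,"sz": 0.0063},
    {"sx": 0.0013,"sz": 0.0063},
  ],
)

```text
t: 3.42
tcp_pos: [0.5634, 0.1564, 0.172]
ee_rot: [0.446, 3.105, 0.002]
force: [0.1, -1.0, 19.0]
opening: 0.0
grasp_force: 9.2
```

The force rose to 19 N against a 6.5 N spring, so the plunger is at its stop. I'll hold it for a second, then retreat, open the fingers and look.

Request:
creep_tool(
  deltas=[
    {},
    {},
    {},
    {},
    {},
    {},
    {},
    {},
    {},
    {},
    {},
    {},
  ],
)

```text
t: 4.42
tcp_pos: [0.5634, 0.1564, 0.172]
ee_rot: [0.446, 3.105, 0.002]
force: [0.5, -1.5, 17.9]
opening: -0.0001
grasp_force: 9.1
```

Request:
creep_tool(
  deltas=[
    {"sz": -0.025},
    {"sz": -0.05},
    {"sz": -0.0688},
    {"sz": -0.0688},
    {"sz": -0.0688},
    {"sz": -0.0688},
  ],
)

```text
t: 4.92
tcp_pos: [0.5609, 0.1562, 0.2232]
ee_rot: [-0.446, -3.108, 0.001]
force: [-1.3, -0.2, -0.1]
opening: 0.0003
grasp_force: 0.0
```

Request:
creep_tool(
  deltas=[
    {},
    {},
    {},
    {},
    {},
    {},
  ],
  aperture=0.085,
  clamp_n=60,
)

```text
t: 5.42
tcp_pos: [0.5616, 0.1565, 0.2241]
ee_rot: [-0.446, -3.11, 0.0]
force: [-0.3, 0.6, 0.4]
opening: 0.0722
grasp_force: 0.0
```

```bash
python3 look.py w3; python3 -c "
from cell import robot
from h import *
print(robot.state()['qpos'],robot.get_calibration('wrist')['t'])"
```

```text
[([207, 158, 91, 87, 4903], [252.0, 200.6])]
[]
[-0.23770217  0.46203204 -0.11631842  1.65997846  0.06068805  1.02326911
  0.91246903] [-0.30954355 -0.5036467   0.2189288 ]
```

View pics/w3.png

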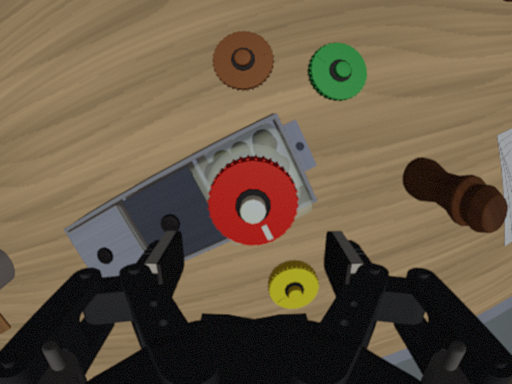

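The lid is still tight, with the mark unchanged at (266,232). It sits centred between the fingers: lid centre col 252, finger middle col 254. Next I descend around it.

Scaled: 0.092 m is 0.115, 0.085 m is 0.1063.

Request:
creep_tool(
  deltas=[
    {"sx": 0.0013,"sy": 0.0013},
    {"sx": 0.0013,"sy": 0.0013,"sz": 0.025},
    {"sx": 0.0013,"sy": 0.0013,"sz": 0.05},
    {"sx": 0.0013,"sy": 0.0013,"sz": 0.075},
    {"sx": 0.0013,"sy": 0.0013,"sz": 0.0938},
    {"sx": 0.0013,"sy": 0.0013,"sz": 0.1063},
    {"sx": 0.0013,"sy": 0.0013,"sz": 0.115},
    {"sx": 0.0013,"sy": 0.0013,"sz": 0.115},
    {"sx": 0.0013,"sy": 0.0013,"sz": 0.115},
  ],
  aperture=0.085,
)

```text
t: 6.22
tcp_pos: [0.5612, 0.1579, 0.1326]
ee_rot: [0.446, 3.11, 0.0]
force: [0.2, 0.6, 0.3]
opening: 0.0847
grasp_force: 0.0
```

Request:
creep_tool(
  deltas=[
    {},
    {},
    {},
    {},
    {},
    {},
  ],
  aperture=0.03,
  clamp_n=60,
)

```text
t: 6.72
tcp_pos: [0.5615, 0.1573, 0.1335]
ee_rot: [0.446, 3.108, 0.0]
force: [-1.4, -2.2, 6.5]
opening: 0.0639
grasp_force: 65.3
```

```bash
python3 -c "
from h import *
cv2.imwrite('pics/g.png',cv2.resize(robot.read_camera('side')[130:220,160:290],None,fx=5,fy=5,interpolation=cv2.INTER_CUBIC));print(robot.state()['torque'])"
```

```text
[-0.41082813  0.17139896  0.05774697]
```

View pics/g.png

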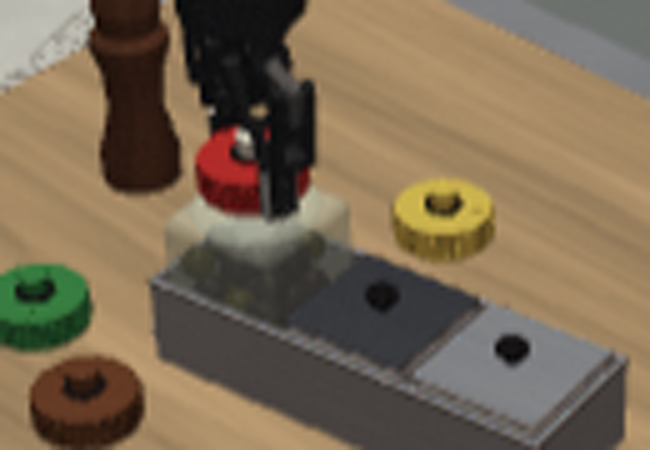

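The fingers have the lid's skirt with 65 N and a jaw opening of 64 mm. The jar is seated and its neighbours are clear. Next I turn it counter-clockwise, raising along the thread.

Scaled: -0.0033 m is -0.0041, -0.003 m is -0.0038, -1.2 rad is -0.6.

Request:
creep_tool(
  deltas=[
    {"drz": -0.05},
    {"sz": -0.0006,"drz": -0.1},
    {"sz": -0.0009,"drz": -0.15},
    {"sz": -0.0013,"drz": -0.2},
    {"sz": -0.0016,"drz": -0.25},
    {"sz": -0.002,"drz": -0.3},
    {"sz": -0.0024,"drz": -0.35},
    {"sz": -0.0028,"drz": -0.4},
    {"sz": -0.0031,"drz": -0.45},
    {"sz": -0.0035,"drz": -0.5},
    {"sz": -0.0038,"drz": -0.55},
    {"sz": -0.0041,"drz": -0.6},
  ],
)

```text
t: 7.77
tcp_pos: [0.5609, 0.1572, 0.1357]
ee_rot: [1.394, -2.815, 0.001]
force: [-0.4, -1.1, -1.8]
opening: 0.0642
grasp_force: 65.9
```

```bash
python3 -c "
from h import *
s=robot.state();print(s['torque'],s['qpos'][6])"; python3 look.py w4
```

```text
[-0.3335047   0.12754373  0.00898667] 1.859745642605264
[([392, 94, 25, 45, 167], [408.4, 116.3]), ([393, 122, 11, 17, 61], [398.3, 129.4]), ([181, 194, 147, 125, 11288], [253.3, 254.2])]
[([246, 177, 11, 6, 38], [251.3, 179.4]), ([340, 263, 6, 7, 26], [342.2, 265.7]), ([233, 270, 43, 35, 1108], [254.2, 287.1]), ([269, 299, 15, 15, 122], [275.8, 306.6])]
```

Scaled: -0.0022 m is -0.0028, -0.0019 m is -0.0024, -0.8 rad is -0.4.

Request:
creep_tool(
  deltas=[
    {"sz": -0.0004,"drz": -0.05},
    {"sz": -0.0008,"drz": -0.1},
    {"sz": -0.001,"drz": -0.15},
    {"sz": -0.0013,"drz": -0.2},
    {"sz": -0.0016,"drz": -0.25},
    {"sz": -0.002,"drz": -0.3},
    {"sz": -0.0024,"drz": -0.35},
    {"sz": -0.0028,"drz": -0.4},
    {"sz": -0.0028,"drz": -0.4},
    {"sz": -0.0028,"drz": -0.4},
  ],
)

```text
t: 8.65
tcp_pos: [0.5612, 0.1573, 0.1378]
ee_rot: [2.371, -2.061, 0.0]
force: [1.1, -2.3, -0.9]
opening: 0.0637
grasp_force: 66.1
```

```bash
python3 -c "
from h import *
s=robot.state();print(s['torque'],s['qpos'])
cv2.imwrite('pics/g2.png',cv2.resize(robot.read_camera('side')[130:220,160:290],None,fx=5,fy=5,interpolation=cv2.INTER_CUBIC))"
```

```text
[-0.40107827 -0.15630426  0.0096433 ] [ 0.1053473   0.62603569 -0.67968187  1.76458434  0.48025489  0.9232625
  2.5019598 ]
```

View pics/g2.png

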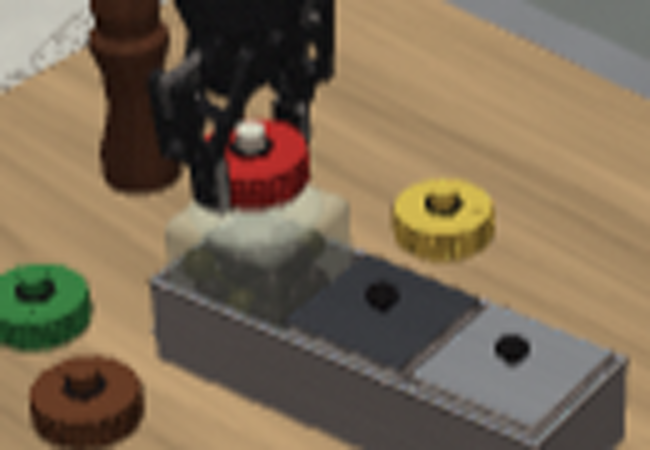

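The jar is still seated after a 2.0 rad turn, and q7 is at 2.50. A further 0.3 rad passes the thread end and stays in range.

Scaled: -0.0009 m is -0.0011, -0.0006 m is -0.0008, -0.3 rad is -0.15.

Request:
creep_tool(
  deltas=[
    {"sz": -0.0004,"drz": -0.05},
    {"sz": -0.0008,"drz": -0.1},
    {"sz": -0.0011,"drz": -0.15},
    {"sz": -0.0011,"drz": -0.15},
    {"sz": -0.0011,"drz": -0.15},
  ],
)

```text
t: 9.12
tcp_pos: [0.561, 0.1574, 0.1386]
ee_rot: [2.651, -1.685, 0.0]
force: [-0.2, -2.4, -0.3]
opening: 0.064
grasp_force: 66.2
```

```bash
python3 -c "
from h import *
s=robot.state();print(s['torque'],s['qpos'])"; python3 look.py w5
```

```text
[-0.5169715   0.02276807  0.06033176] [ 0.15096618  0.64680261 -0.76324447  1.76315091  0.53695803  0.95233072
  2.74691063]
[([181, 199, 146, 120, 11182], [253.2, 254.7])]
[([234, 271, 41, 34, 1065], [254.0, 287.3]), ([269, 300, 15, 14, 108], [276.1, 307.0])]
```

View pics/w5.png

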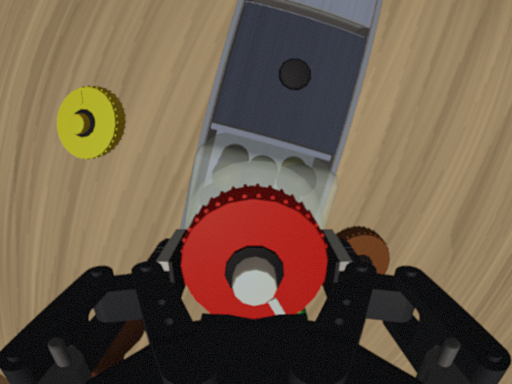

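The mark at (276,307) kept its place relative to the fingers, so the lid turned with the gripper. I'll check its world angle and then lift gently while watching the force.

```bash
python3 - <<'E'
from h import *
c=dict(np.load('w5.npz'));z0=.119+.0061
f=lambda p,z:(lambda o,d:o+d*(z-o[2])/d[2])(*wray(c,p))
v=f((254.,285.5),z0+.0375);m=f((276.1,307),z0+.023);d=m-v
print(v,m,'mark yaw from rail x',np.degrees(np.arctan2(d[1],d[0])-.173),np.hypot(*d[:2]))
E
```

```text
[0.56216458 0.15642885 0.1626    ] [0.54359839 0.17195797 0.1481    ] mark yaw from rail x 130.17805155121442 0.024204482724231167
```

Request:
creep_tool(
  deltas=[
    {"sz": -0.0013},
    {"sz": -0.0025},
    {"sz": -0.0038},
    {"sz": -0.0038},
  ],
)

```text
t: 9.5
tcp_pos: [0.5608, 0.1578, 0.1419]
ee_rot: [2.656, -1.678, 0.0]
force: [-0.4, -3.1, -0.9]
opening: 0.0642
grasp_force: 66.1
```

The lid turned 130° (2.27 rad) and the force changed by only 0.6 N on lifting 3 mm, which is the lid's weight and not the jar's. I'll keep lifting.

Scaled: -0.004 m is -0.005, -0.002 m is -0.0025.

Request:
creep_tool(
  deltas=[
    {"sz": -0.0025},
    {"sz": -0.005},
    {"sz": -0.005},
  ],
)

```text
t: 9.75
tcp_pos: [0.5613, 0.1585, 0.1464]
ee_rot: [-2.655, 1.676, -0.0]
force: [0.9, 0.2, -0.4]
opening: 0.0638
grasp_force: 66.2
```

Request:
creep_tool(
  deltas=[
    {"sz": -0.0063},
    {"sz": -0.0125},
    {"sz": -0.02},
    {"sz": -0.0275},
    {"sz": -0.0325},
    {"sz": -0.0325},
    {"sz": -0.0325},
    {"sz": -0.0325},
    {"sz": -0.0325},
  ],
)

```text
t: 10.5
tcp_pos: [0.5608, 0.1576, 0.1714]
ee_rot: [2.656, -1.677, -0.0]
force: [0.2, -1.2, -1.6]
opening: 0.0638
grasp_force: 66.2
```

```bash
python3 -c "
from h import *
cv2.imwrite('pics/g3.png',cv2.resize(robot.read_camera('side')[130:220,160:290],None,fx=5,fy=5,interpolation=cv2.INTER_CUBIC))"
```

```text
(no output)
```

View pics/g3.png

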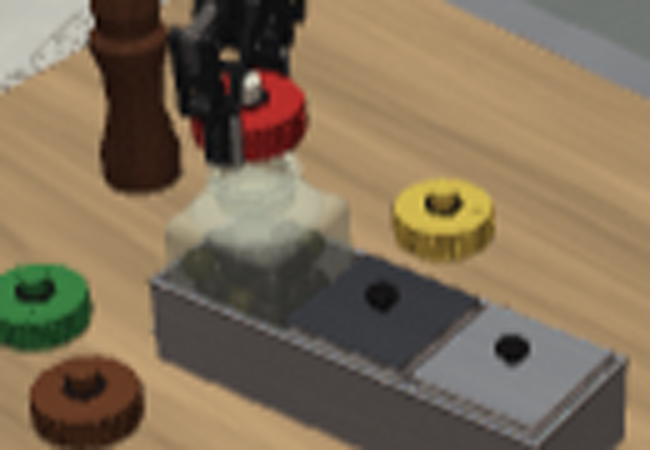

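The lid is off and level, about 23 mm above the exposed neck and centred over it. The jar is seated and its neighbours haven't moved, so I'm handing in.

Request:
creep_tool(
  deltas=[
    {},
    {},
    {},
    {},
  ],
)

```text
t: 10.88
tcp_pos: [0.5609, 0.1577, 0.1716]
ee_rot: [2.656, -1.677, -0.0]
force: [0.1, 0.4, -0.9]
opening: 0.064
grasp_force: 66.2
```

```bash
python3 -c "
from cell import robot
print(robot.finish_job())"
```

```text
the job is handed in; nothing more can be done
None
```

I pressed the vent plunger to its stop for over a second, unscrewed the lid about 2.3 rad with the jar seated, and handed in at 10.9 s with the lid held level about 23 mm above the jar's mouth; no verdict was shown.

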